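Clear the plate and load the reader

ROBOT

A 7-joint arm with a two-finger parallel gripper is mounted at the origin on the work surface. World frame = base frame: x ahead of the robot, y to its left, z up, the work surface at z = 0. Lengths are in mm, angles in rad, forces in N, time in s.
With the tool pointing down it reaches from about 375 to 925 mm from the base axis. Payload 3.1 kg.
Tool frame: the origin (TCP) lies at the very end of the fingers, on their centre line; the grasp point (between the pads) lies 19 mm behind it (hold_point_z is the distance from the TCP to the grasp point, in mm); z points along the fingers, y is the line along which they close (so a half turn about z gives the same grasp; the last joint's range is limited). The gripper opens to 85 mm and grips with 20 to 120 N. Pads are 22 mm wide; open, the fingers measure 114 mm over their backs; the gripper's body (76 mm by 85 mm) begins 54 mm behind the grasp point. The pads swing forward as they close: fully open they stand 13 mm farther back than shut.
Start: joints at [1.055, 0.383, 0.044, 1.598, -0.018, 1.161, -0.05], TCP at [263.757, -594.084, 231.269] pointing down, gripper open.
Joint ranges: [-2.61, 2.61], [-0.41, 2.15], [-1.48, 1.57], [0, 2.5], [-1.57, 4.71], [0.05, 1.97], [-2.85, 2.85]. Speed limits (rad/s): [2.79, 2.79, 3.14, 3.14, 3.14, 3.14, 3.14].

INTERFACE

Orientations are given as a 3x3 rotation matrix whose columns are the frame's x, y, z axes.
In Python, from plant import * gives the robot as it stands. The module is installed in compiled form; this text tells all that it offers.
- The arm moves only by the tool send_rows, never from a script. Its argument "deltas" is a list of rows, each an object of numbers: "x", "y", "z": the shift along the tool's x, y, z in mm; "yaw": the turn about the tool's z in degrees. A call has 1 to 20 rows; each row shifts and turns the commanded pose from where the row before left it, along the tool's axes as they then stand; what a row does not reach is not made up. A row lasts 1/12 s, in which the tool goes at most 41.7 mm and 7.16 degrees, less where a joint would pass 70% of its speed; a pose out of reach is approached as far as the arm can. A call is refused whole if a number of a shift passes 41.7 or a number of a turn 7.16, either way. A call with a gripper value outside its range is refused whole. "grip" is the opening, from 0 (shut) to 1 (fully open), set as the call begins (left out, the last holds). The fingers move at their own pace and stop on an object; "squeeze" is the grip in N (left out, the last holds). Time passes only in rows, so rows that do not move let the fingers close. It gives the time, the measured TCP pose, the force, the opening and the grip force at its end, in the units of the state.
- get_state(): the state, without advancing time (a new reading comes with each control period).
- capture(name): name is "scene" or "side" or "wrist"; returns a dict with "frame" (480x640x3 uint8, red, green, blue), "camera_matrix" (3x3 intrinsics, pixels), "k1" (the pictures are not rectified: a ray, as slopes to the right and down, at radius r is drawn at 1 + k1 r^2 times it, then the intrinsics apply), "rvec" (rotation vector, rad) and "tvec" (3), from world to camera coordinates, as OpenCV has them; the wrist camera has in their place "hand_eye" (4x4, takes a point from camera to tool coordinates, whose origin is the TCP and whose axes are the flange's). Camera axes: x right, y down, z forward; pixel columns grow to the right and rows downward; lengths in mm; the calibration is good to about 2 mm. A picture is of the moment at which its call begins: read the wrist's pose just before it. There is no depth.
- finish_job(): hands the job in; it is judged then, once.
The state is a dict: "t": time; "joint_pos": joint angles; "qd": joint speeds; "joint_efforts": joint torques, N m; "tcp_pos": TCP position; "tcp_rot": TCP orientation; "wrist_force": force on the tool from outside, world axes, zero at the start; "moment": the same for the moment, N m; "gripper_width": finger opening in mm; "grip_force": force on a finger pad.
Only numpy, scipy, OpenCV 4.12 (cv2) and the standard library are available. Lean on these libraries where they do the work, as an engineer would, in place of code of your own. Each camera call takes 0.05 s, during which the arm holds its last target. There are 200 camera calls.

TASK

First take the used vial off the lidded well plate and leave it in the cardboard waste box. Then push the plate, lying flat and short side first, gently into the slot of the plate reader until it is fully home against the stop; do not ram it, and do not knock over the other vials or the bottle on the bench.

Things in the scene. Friction and masses are not known exactly. Their poses are not given: they have to be found in the camera images.
- plate: Lidded 24-well plate, white slab 128 mm (its x) by 86 mm (its y) by 18 mm high, 0.15 kg, flat top, loose on the bench before the reader's slot, usually askew and off to one side. Too wide to grasp: push it by its edges. Origin: centre of its underside. Its long x axis starts pointing roughly into the slot.
- reader: Fixed plate reader: white housing 240 wide, 160 high, 60 to 300 mm behind the mouth; before it a grey dock 50 high, 164 wide. Slot in the dock's front face, at bench level (the bench is its floor): 90 wide, 22 high, 100 mm deep to a solid stop. Origin: on the bench, middle of the slot's mouth. Its x points level into the slot, y across it to the left, z up.
- vial: The used vial: glass, white cap, 27 mm diameter, 57 mm high, 30 g, standing upright on top of the plate (underside 18 mm above the bench), too tall to go into the slot. Origin: centre of its underside; z is its axis.
- vial_mid (a point): The middle of the used vial, on its axis 28.5 mm above its underside.
- waste_box: Open cardboard waste box, fixed, outside 120 mm (its x) by 140 mm (its y) by 60 mm high, walls and floor 5 mm; two small spent vials 12 mm thick lie in it along its +y wall. Origin: centre of its underside.
- spare_vial_a: Another such vial (27 mm diameter, 57 mm high), standing on the bench, to be left standing. Origin: centre of its underside; z up.
- spare_vial_b: Another such vial (27 mm diameter, 57 mm high), standing on the bench, to be left standing. Origin: centre of its underside; z up.
- reagent_bottle: Closed jar with a blue cap, 60 mm diameter, 110 mm high, standing on the bench, to be left standing. Origin: centre of its underside; z up.
- slot_home (a point): Where the plate's origin must end: on the bench on the slot's centre line, 36 mm inside the mouth (axes as the reader's). Fully home, the plate's leading short side meets the stop 100 mm inside, and its tail sticks 28 mm out of the mouth.
- guide_tips (a point): Midway between the outer tips of two aluminium lead-in guides, 16 mm high (this point is at their top), 31 mm in front of the mouth; the guides narrow from 102 mm between their tips to 90 mm at the mouth, outer width 115 mm.

How it is judged (in metres and radians):
On the way, in this order (a step that is already met when the one before it is completed fails the run):
1. the used vial lies or stands in the waste box, let go (x of vial_mid in the frame of waste_box between -0.06 and 0.06 m and y of vial_mid in the frame of waste_box between -0.07 and 0.07 m and z of vial_mid in the frame of waste_box below 0.06 m and contact force between the fingers and vial below 0.1 N), for 0.2 s.
2. the plate is fully home in the reader's slot (x of plate in the frame of reader above 0.031 m and y of plate in the frame of reader between -0.006 and 0.006 m and angle between the x axis of plate and the x axis of reader, either way round below 0.07 rad and angle between plate's own z axis and vertical below 0.06 rad and height (world z) of plate below 0.008 m), for 0.2 s.
At the end, for the whole second after the job is handed in: The used vial is in the waste box, released and at rest (its middle within the box's outline and below the rim); the plate lies flat in the reader's slot, at rest, within 5 mm of the stop, within 6 mm of the slot's centre line and within 4 degrees of its direction (all of step 1 and all of step 2 and linear speed of plate below 0.02 m/s and linear speed of vial below 0.03 m/s); the robot touches nothing.
It fails at once if the plate is rammed against the reader (over 60 N) (contact force between plate and reader above 60 N).
It fails at once if a bystanding vial or the bottle is knocked over (angle between any of spare_vial_a, spare_vial_b, reagent_bottle's own z axis and vertical above 0.6 rad).
It also fails if it takes over 67 s, if anything falls off the work surface, if the arm or the gripper's body presses on something with over 40 N, if the wrist force passes 120 N, or if a joint passes its speed limit or range.

## Working session

There is one attempt and no reset: what is moved stays moved. The work goes in short steps, Python scripts to look and compute and a tool call to move; the robot and the scene stay as the last step left them, time stands still between calls to the robot, and variables do not carry over. Pictures are saved under pics/ and viewed, at most 10 in all, crops included, and the job is handed in when it is done.

Besides the shell and the picture viewer there is one more tool, called after "Emit:" by a JSON object that holds its "op" and its "data", one argument or row to a line. send_rows: Moves the arm, as the interface text tells. Its arguments: {"type":"object","properties":{"deltas":{"type":"array"},"grip":{"type":"number"},"squeeze":{"type":"number"}},"required":["deltas"]}

```bash
mkdir -p pics; cat > h.py <<'E'
from plant import *
import numpy as np, cv2
def save(n,c): cv2.imwrite(f'pics/{n}.png',c['frame'][:,:,::-1])
def ray(c,uv,st=None):
    K=c['camera_matrix'];K=np.array(K);k1=c['k1']
    d=(np.array(uv,float)-K[:2,2])/np.array([K[0,0],K[1,1]])
    r=d.copy()
    for _ in range(20): r=d/(1+k1*(r@r))
    v=np.array([r[0],r[1],1.])
    if 'rvec' in c:
        R=cv2.Rodrigues(np.array(c['rvec'],float))[0];t=np.array(c['tvec'],float).ravel()
        return -R.T@t,R.T@v
    H=np.array(c['hand_eye']);Rt=np.array(st['tcp_rot']);p=np.array(st['tcp_pos'])
    return Rt@H[:3,3]+p,Rt@(H[:3,:3]@v)
def onz(c,uv,z,st=None):
    o,d=ray(c,uv,st);return o+d*(z-o[2])/d[2]
E
python3 - <<'E'
from h import *
s=get_state();print(s['t'],s['tcp_pos'],np.round(s['tcp_rot'],3),s['gripper_width'])
import pickle
D={}
for n in['scene','side','wrist']:
    c=capture(n);D[n]=c;save(n+'0',c);print(n,c['k1'],np.round(c['camera_matrix'],1).tolist(),[np.round(np.array(c[k]),3).tolist() for k in('rvec','tvec','hand_eye') if k in c])
D['st']=s
pickle.dump(D,open('d0.pkl','wb'))
im=np.hstack([cv2.resize(D[n]['frame'],(400,300)) for n in('side','wrist')])
cv2.imwrite('pics/both.png',im[:,:,::-1])
E
```

```text
0.0 [ 263.37961368 -593.22898277  229.87778018] [[ 0.914  0.406 -0.001]
 [ 0.406 -0.914  0.002]
 [-0.    -0.003 -1.   ]] 84.9282432430837
scene -0.11269208442657168 [[481.9, 0.0, 317.5], [0.0, 481.9, 239.9], [0.0, 0.0, 1.0]] [[2.435, 0.887, -0.26], [-362.252, -311.272, 1365.51]]
side 0.02122504281055358 [[482.0, 0.0, 320.3], [0.0, 482.0, 240.0], [0.0, 0.0, 1.0]] [[0.648, -2.65, 1.125], [440.823, 281.528, 733.517]]
wrist -0.06341359031745161 [[400.3, 0.0, 322.7], [0.0, 400.3, 239.4], [0.0, 0.0, 1.0]] [[[-0.001, -0.953, -0.303, 77.308], [1.0, -0.001, -0.0, 0.721], [-0.0, -0.303, 0.953, -143.237], [0.0, 0.0, 0.0, 1.0]]]
```

View pics/scene0.png

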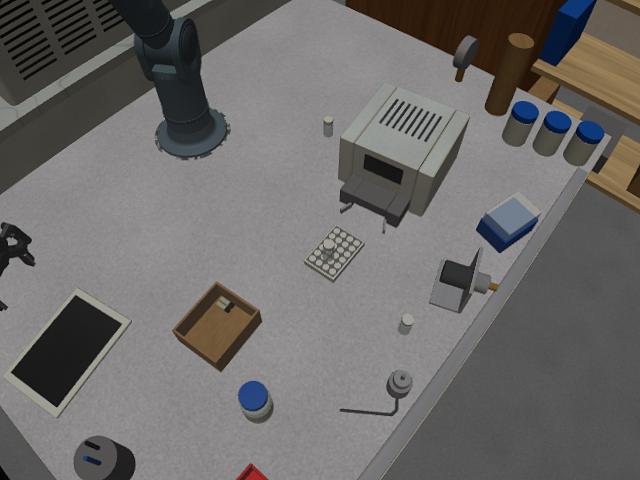

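View pics/side0.png

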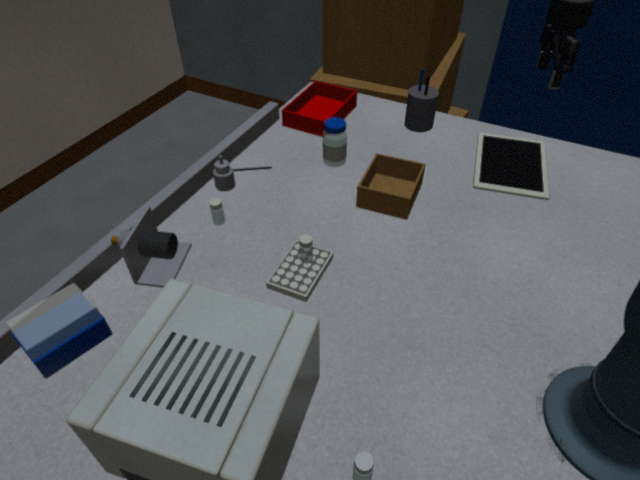

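Scene: plate around (335,253) with the vial at (328,247), waste box at (218,325), reader mouth near (372,210), guides at (345,208) and (384,228), spare vials at (328,126) and (406,323), and the bottle at (254,398). Side view: plate at (300,272), vial at (306,246), box at (391,186).

```bash
python3 - <<'E'
from h import *
import pickle
D=pickle.load(open('d0.pkl','rb'));c=D['scene']
cr=c['frame'][160:300,270:430];cv2.imwrite('pics/crop1.png',cv2.resize(cr,(800,700),interpolation=cv2.INTER_CUBIC)[:600,:,::-1])
for n,uv,z in[('tip L/R',(345,208),16),('tip2',(384,228),16),('plate1',(337,227),18),('p2',(364,243),18),('p3',(333,280),0),('p4',(305,261),18),('box',(218,283),60),('box',(261,320),60),('box',(221,368),60),('box',(174,332),60),('vial cap',(328,243),75),('va',(328,119),57),('vb',(406,318),57),('bot',(252,390),110)]:
    print(n,np.round(onz(c,uv,z)))
c=D['side']
for n,uv,z in[('capside',(306,240),75),('boxs',(376,156),60),('b',(424,163),60),('b',(410,192),60),('b',(358,186),60)]: print(n,np.round(onz(c,uv,z)))
E
```

```text
tip L/R [514.  58.  16.]
tip2 [623.  72.  16.]
plate1 [535.  -0.  18.]
p2 [613.   5.  18.]
p3 [ 613. -111.    0.]
p4 [ 538. -122.   18.]
box [ 447. -303.   60.]
box [ 577. -305.   60.]
box [ 588. -430.   60.]
box [ 460. -441.   60.]
vial cap [570. -79.  75.]
va [307. 242.  57.]
vb [ 804. -108.   57.]
bot [ 678. -428.  110.]
capside [567. -76.  75.]
boxs [ 566. -419.   60.]
b [ 455. -443.   60.]
b [ 447. -325.   60.]
b [ 556. -293.   60.]
```

View pics/crop1.png

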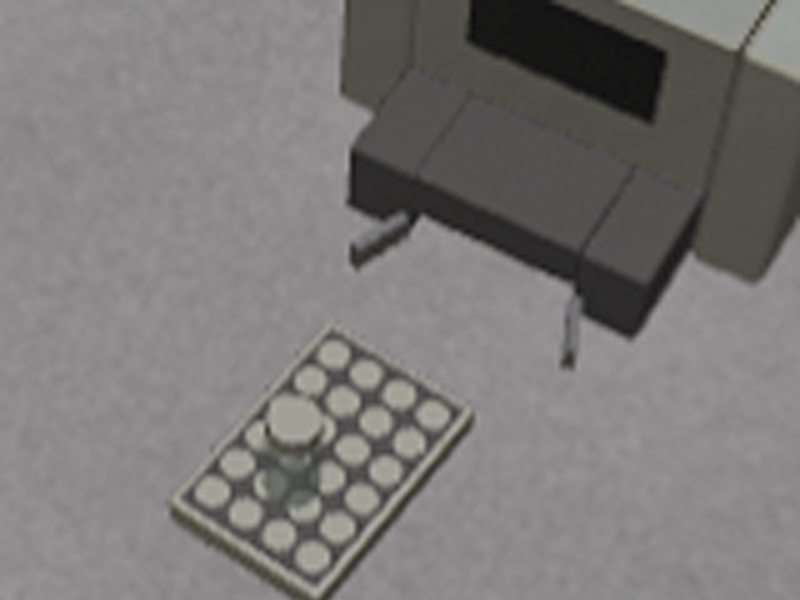

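Emit:
{"op": "send_rows", "data": {
  "deltas": [
    {"yaw":-7},
    {"yaw":-7},
    {"yaw":-7},
    {"yaw":-7},
    {"yaw":-7},
    {"yaw":-7},
    {"yaw":-7},
    {"yaw":-7},
    {"yaw":-7},
    {"yaw":-7}
  ],
  "grip": 1
}}

```text
schema error: expected keys x, y, z, yaw
```

Emit:
{"op": "send_rows", "data": {
  "deltas": [
    {"x":35,"y":20},
    {"x":35,"y":20},
    {"x":35,"y":20},
    {"x":35,"y":20},
    {"x":35,"y":20},
    {"x":35,"y":20},
    {"x":35,"y":20},
    {"x":35,"y":20},
    {"x":35,"y":20},
    {"x":35,"y":20},
    {"x":35,"y":20},
    {"x":35,"y":20},
    {"x":35,"y":20},
    {"x":35,"y":20},
    {"x":35,"y":20},
    {"x":35,"y":20},
    {"x":31,"y":24},
    {"x":0},
    {"x":0},
    {"x":0}
  ]
}}

```text
schema error: expected keys x, y, z, yaw
```

```bash
python3 - <<'E'
from h import *
import pickle
s=get_state();c=capture('wrist');save('w1',c);pickle.dump((s,c),open('d1.pkl','wb'))
print(s['t'],s['tcp_pos'],np.round(s['tcp_rot'],3),np.round(s['joint_pos'],2))
E
```

```text
0.15 [ 263.44795035 -593.4162216   230.18616498] [[ 0.914  0.406 -0.001]
 [ 0.406 -0.914  0.002]
 [-0.    -0.002 -1.   ]] [ 1.06  0.38  0.04  1.6  -0.02  1.16 -0.05]
```

View pics/w1.png

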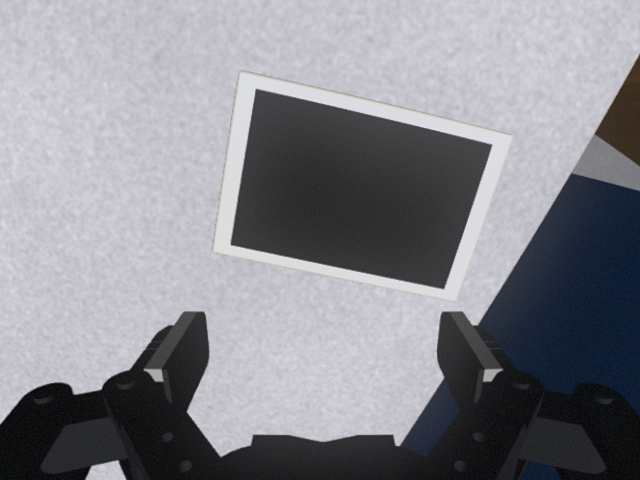

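The wrist view (arm still at start) shows the tablet with the fingers at the bottom, rows > 310. Rows need all four keys.

Emit:
{"op": "send_rows", "data": {
  "deltas": [
    {"x":0,"y":0,"z":0,"yaw":-7},
    {"x":0,"y":0,"z":0,"yaw":-7},
    {"x":0,"y":0,"z":0,"yaw":-7},
    {"x":0,"y":0,"z":0,"yaw":-7},
    {"x":0,"y":0,"z":0,"yaw":-7},
    {"x":0,"y":0,"z":0,"yaw":-7},
    {"x":0,"y":0,"z":0,"yaw":-7},
    {"x":0,"y":0,"z":0,"yaw":-7},
    {"x":0,"y":0,"z":0,"yaw":-7},
    {"x":0,"y":0,"z":0,"yaw":-7}
  ],
  "grip": 1
}}

```text
t: 1.03
tcp_pos: [263.6, -593.9, 230.9]
tcp_rot: [[-0.075, 0.997, -0.0], [0.997, 0.075, 0.001], [0.001, -0.0, -1.0]]
wrist_force: [-0.2, 0.6, -0.1]
gripper_width: 85.7
grip_force: 0.0
```

Emit:
{"op": "send_rows", "data": {
  "deltas": [
    {"x":32,"y":20,"z":0,"yaw":0},
    {"x":32,"y":20,"z":0,"yaw":0},
    {"x":32,"y":20,"z":0,"yaw":0},
    {"x":32,"y":20,"z":0,"yaw":0},
    {"x":32,"y":20,"z":0,"yaw":0},
    {"x":32,"y":20,"z":0,"yaw":0},
    {"x":32,"y":20,"z":0,"yaw":0},
    {"x":32,"y":20,"z":0,"yaw":0},
    {"x":32,"y":20,"z":0,"yaw":0},
    {"x":32,"y":20,"z":0,"yaw":0},
    {"x":32,"y":20,"z":0,"yaw":0},
    {"x":32,"y":20,"z":0,"yaw":0},
    {"x":32,"y":20,"z":0,"yaw":0},
    {"x":32,"y":20,"z":0,"yaw":0},
    {"x":32,"y":20,"z":0,"yaw":0},
    {"x":32,"y":20,"z":0,"yaw":0},
    {"x":32,"y":20,"z":0,"yaw":0},
    {"x":0,"y":0,"z":0,"yaw":0},
    {"x":0,"y":0,"z":0,"yaw":0}
  ]
}}

```text
t: 2.62
tcp_pos: [566.2, -24.0, 231.3]
tcp_rot: [[-0.076, 0.997, 0.0], [0.997, 0.076, 0.002], [0.002, 0.0, -1.0]]
wrist_force: [0.0, -0.6, -0.9]
gripper_width: 85.2
grip_force: 0.0
```

```bash
python3 - <<'E'
from h import *
import pickle
s=get_state();c=capture('wrist');save('w2',c);pickle.dump((s,c),open('d1.pkl','wb'))
print(s['t'],s['tcp_pos'],np.round(s['tcp_rot'],3),np.round(s['joint_pos'],2))
E
```

```text
2.6167 [566.15879445 -23.96118344 231.31566824] [[-0.076  0.997  0.   ]
 [ 0.997  0.076  0.002]
 [ 0.002  0.    -1.   ]] [ 0.46  0.28 -0.57  1.78  0.16  1.13 -0.08]
```

View pics/w2.png

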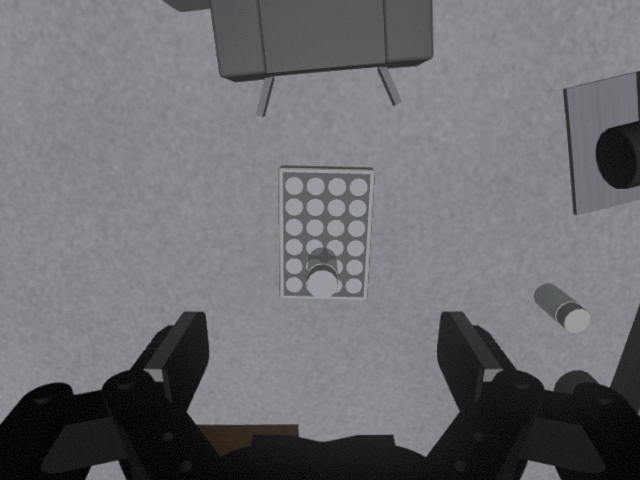

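Wrist view: plate corners near (281,168), (373,170), (366,298), (282,297), vial cap at (322,280), guide tips at (262,115) and (398,103), dock front between (222,78) and (433,58), and spare vial b's cap at (575,320).

```bash
python3 - <<'E'
from h import *
import pickle
s,c=pickle.load(open('d1.pkl','rb'));g=cv2.cvtColor(c['frame'],cv2.COLOR_RGB2GRAY)
P=lambda u,z:np.round(onz(c,u,z,s),1)
for n,u,z in[('pl',(281,168),18),('pl',(373,170),18),('pl',(366,298),18),('pl',(282,297),18),('cap',(322,280),75),('tipL',(262,115),16),('tipR',(398,103),16),('gL in',(272,80),16),('gR in',(380,70),16),('dockL',(222,76),50),('dockR',(432,58),50),('vb',(575,320),57)]: print(n,P(u,z))
pl=(g>0)
e=[]
for a,b in[((281,180),(282,290)),((373,182),(367,285)),((290,168),(365,170)),((290,297),(358,298))]:
    pass
# side edges: bright rim columns per row
for v in range(175,296,15): 
    r=g[v].astype(int);print(v,r[274:288].tolist(),r[362:380].tolist())
for u in (300,320,340,355): print(u,g[160:176,u].tolist(),g[290:304,u].tolist())
cv2.imwrite('pics/crop2.png',cv2.resize(c['frame'][50:130,200:450],(800,256),interpolation=cv2.INTER_CUBIC)[:,:,::-1])
E
```

```text
pl [527.2   3.5  18. ]
pl [608.7   7.9  18. ]
pl [ 616.  -116.9   18. ]
pl [ 533.7 -122.    18. ]
cap [569.7 -76.5  75. ]
tipL [508.5  47.6  16. ]
tipR [624.2  66.3  16. ]
gL in [515.9  76.8  16. ]
gR in [605.8  91.6  16. ]
dockL [481.8  74.8  50. ]
dockR [639.9  99.8  50. ]
vb [ 804.8 -107.7   57. ]
175 [138, 139, 140, 137, 120, 133, 149, 153, 134, 105, 97, 94, 94, 99] [97, 94, 99, 97, 97, 96, 95, 99, 123, 153, 155, 143, 119, 136, 133, 133, 133, 133]
190 [133, 137, 138, 135, 113, 132, 152, 156, 143, 112, 94, 97, 123, 148] [153, 152, 155, 156, 138, 104, 98, 112, 151, 153, 145, 125, 139, 138, 137, 140, 137, 139]
205 [143, 141, 141, 139, 119, 135, 149, 158, 142, 111, 98, 130, 149, 155] [153, 156, 154, 141, 105, 96, 108, 151, 156, 145, 132, 129, 127, 131, 134, 137, 138, 143]
220 [135, 135, 134, 134, 116, 131, 146, 154, 154, 113, 98, 92, 98, 98] [97, 96, 92, 95, 93, 98, 149, 155, 149, 135, 135, 135, 134, 135, 134, 135, 133, 139]
235 [130, 127, 127, 129, 128, 132, 142, 153, 155, 113, 96, 94, 97, 95] [106, 95, 93, 95, 98, 145, 153, 154, 144, 129, 127, 127, 126, 131, 129, 131, 133, 132]
250
[... 546 characters left out ...]
111, 110, 113] [92, 109, 150, 155, 143, 112, 132, 134, 135, 136, 134, 136, 135, 138, 137, 136, 136, 136]
300 [137, 137, 138, 136, 140, 122, 78, 73, 121, 142, 153, 154, 127, 98, 95, 99] [102, 92, 91, 93, 95, 106, 142, 153, 143, 135, 139, 141, 140, 140]
320 [144, 142, 140, 142, 141, 137, 89, 69, 96, 135, 151, 156, 153, 101, 98, 95] [154, 154, 153, 153, 154, 152, 155, 155, 148, 135, 133, 134, 136, 136]
340 [136, 141, 139, 140, 142, 139, 109, 73, 75, 126, 145, 155, 154, 124, 99, 95] [117, 97, 94, 90, 94, 94, 112, 154, 152, 140, 136, 134, 133, 132]
355 [140, 139, 141, 136, 139, 140, 135, 85, 71, 111, 140, 152, 153, 140, 102, 96] [154, 155, 150, 117, 92, 91, 106, 140, 154, 145, 142, 138, 137, 139]
```

View pics/crop2.png

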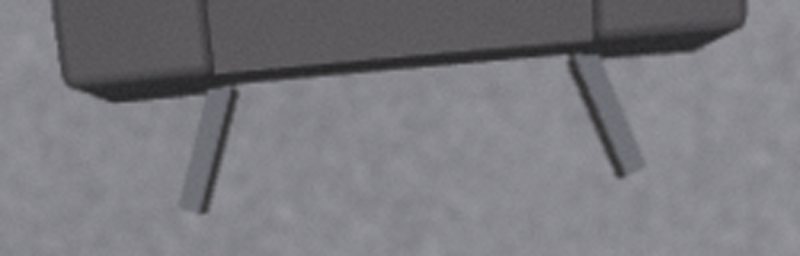

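Emit:
{"op": "send_rows", "data": {
  "deltas": [
    {"x":-26,"y":0,"z":0,"yaw":0},
    {"x":-26,"y":0,"z":0,"yaw":0},
    {"x":0,"y":0,"z":35,"yaw":0},
    {"x":0,"y":0,"z":35,"yaw":0},
    {"x":0,"y":0,"z":35,"yaw":0},
    {"x":0,"y":0,"z":35,"yaw":0},
    {"x":0,"y":0,"z":25,"yaw":0},
    {"x":0,"y":0,"z":20,"yaw":0},
    {"x":0,"y":0,"z":15,"yaw":0},
    {"x":0,"y":0,"z":0,"yaw":0},
    {"x":0,"y":0,"z":0,"yaw":0}
  ]
}}

```text
t: 3.58
tcp_pos: [567.5, -82.1, 30.4]
tcp_rot: [[-0.066, 0.998, -0.003], [0.998, 0.066, -0.001], [-0.001, -0.003, -1.0]]
wrist_force: [0.7, -0.4, -0.0]
gripper_width: 85.1
grip_force: 0.0
```

Emit:
{"op": "send_rows", "data": {
  "deltas": [
    {"x":0,"y":0,"z":0,"yaw":0},
    {"x":0,"y":0,"z":0,"yaw":0},
    {"x":0,"y":0,"z":0,"yaw":0},
    {"x":0,"y":0,"z":0,"yaw":0},
    {"x":0,"y":0,"z":0,"yaw":0},
    {"x":0,"y":0,"z":0,"yaw":0},
    {"x":0,"y":0,"z":0,"yaw":0},
    {"x":0,"y":0,"z":0,"yaw":0},
    {"x":0,"y":0,"z":0,"yaw":0},
    {"x":0,"y":0,"z":0,"yaw":0},
    {"x":0,"y":0,"z":0,"yaw":0},
    {"x":0,"y":0,"z":0,"yaw":0}
  ],
  "grip": 0,
  "squeeze": 25
}}

```text
t: 4.58
tcp_pos: [569.8, -80.0, 32.2]
tcp_rot: [[-0.069, 0.998, 0.001], [0.998, 0.069, -0.001], [-0.001, 0.001, -1.0]]
wrist_force: [-1.9, 0.4, 6.5]
gripper_width: 26.0
grip_force: 24.7
```

```bash
python3 - <<'E'
from h import *
import pickle
D=pickle.load(open('d0.pkl','rb'))
for n,roi in(('scene',(160,270,280,385)),('side',(345,145,440,225))):
    c=D[n];h=cv2.cvtColor(c['frame'],cv2.COLOR_RGB2HSV)
    m=cv2.inRange(h,(5,80,20),(22,255,255));x0,y0,x1,y1=roi;k=np.zeros_like(m);k[y0:y1,x0:x1]=m[y0:y1,x0:x1]
    cs,_=cv2.findContours(k,cv2.RETR_EXTERNAL,cv2.CHAIN_APPROX_NONE);q=max(cs,key=cv2.contourArea)
    hu=cv2.approxPolyDP(cv2.convexHull(q),2.5,True)[:,0]
    for u in hu: print(n,u,np.round(onz(c,u,60)),np.round(onz(c,u,0)))
E
```

```text
scene [215 282] [ 440. -305.   60.] [ 409. -290.    0.]
scene [257 309] [ 554. -292.   60.] [ 530. -277.    0.]
scene [261 320] [ 577. -305.   60.] [ 555. -290.    0.]
scene [221 370] [ 590. -433.   60.] [ 569. -426.    0.]
scene [181 342] [ 487. -446.   60.] [ 459. -440.    0.]
scene [172 330] [ 453. -441.   60.] [ 423. -434.    0.]
side [376 154] [ 569. -427.   60.] [ 600. -511.    0.]
side [424 164] [ 454. -439.   60.] [ 474. -525.    0.]
side [420 184] [ 437. -362.   60.] [ 455. -441.    0.]
side [405 218] [ 426. -240.   60.] [ 444. -307.    0.]
side [357 205] [ 531. -232.   60.] [ 558. -299.    0.]
side [358 185] [ 557. -296.   60.] [ 587. -369.    0.]
```

Emit:
{"op": "send_rows", "data": {
  "deltas": [
    {"x":0,"y":0,"z":-20,"yaw":0},
    {"x":0,"y":0,"z":-30,"yaw":0},
    {"x":0,"y":0,"z":-30,"yaw":0},
    {"x":0,"y":0,"z":0,"yaw":0}
  ]
}}

```text
t: 4.92
tcp_pos: [573.9, -79.8, 117.2]
tcp_rot: [[-0.069, 0.998, 0.011], [0.998, 0.069, -0.001], [-0.002, 0.011, -1.0]]
wrist_force: [2.4, -0.1, 1.0]
gripper_width: 25.9
grip_force: 24.7
```

Emit:
{"op": "send_rows", "data": {
  "deltas": [
    {"x":-37,"y":-11,"z":0,"yaw":0},
    {"x":-38,"y":-11,"z":0,"yaw":0},
    {"x":-38,"y":-11,"z":0,"yaw":0},
    {"x":-38,"y":-11,"z":0,"yaw":0},
    {"x":-38,"y":-11,"z":0,"yaw":0},
    {"x":-38,"y":-11,"z":0,"yaw":0},
    {"x":-38,"y":-10,"z":0,"yaw":0},
    {"x":-36,"y":-10,"z":0,"yaw":0},
    {"x":0,"y":0,"z":0,"yaw":0},
    {"x":0,"y":0,"z":0,"yaw":0}
  ]
}}

```text
t: 5.75
tcp_pos: [501.2, -390.5, 110.1]
tcp_rot: [[-0.061, 0.998, -0.002], [0.998, 0.061, -0.001], [-0.001, -0.002, -1.0]]
wrist_force: [0.3, 0.9, -0.5]
gripper_width: 25.9
grip_force: 24.7
```

```bash
python3 - <<'E'
from h import *
s=get_state();print(s['tcp_pos'],s['wrist_force'])
c=capture('side');d=capture('scene')
im=np.hstack([cv2.resize(c['frame'][60:260,300:500],(400,400)),cv2.resize(d['frame'][220:400,140:320],(400,400))])
cv2.imwrite('pics/box1.png',im[:,:,::-1])
E
```

```text
[ 501.22380741 -390.54172694  110.12269169] [ 0.34986726  0.87756713 -0.48943082]
```

View pics/box1.png

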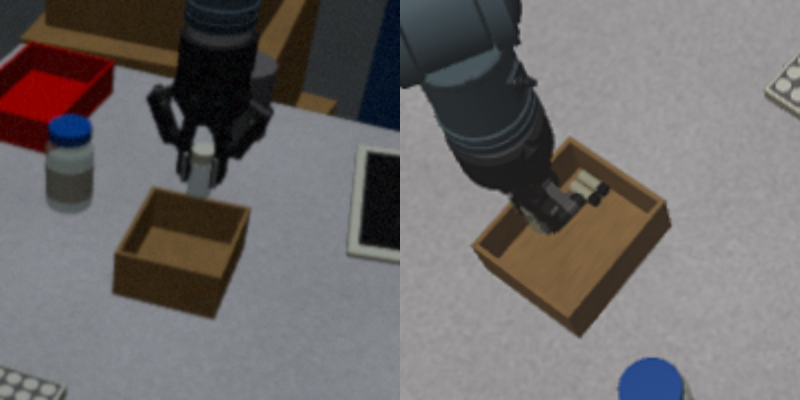

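The vial hangs over the box (side crop around (200,175)), and the spent vials lie at the far corner of the scene crop near (590,188), clear of the drop spot.

Emit:
{"op": "send_rows", "data": {
  "deltas": [
    {"x":0,"y":2,"z":30,"yaw":0},
    {"x":0,"y":0,"z":25,"yaw":0},
    {"x":0,"y":0,"z":18,"yaw":0},
    {"x":0,"y":0,"z":8,"yaw":0},
    {"x":0,"y":0,"z":4,"yaw":0},
    {"x":0,"y":0,"z":3,"yaw":0},
    {"x":0,"y":0,"z":0,"yaw":0},
    {"x":0,"y":0,"z":0,"yaw":0},
    {"x":0,"y":0,"z":0,"yaw":0}
  ]
}}

```text
t: 6.6
tcp_pos: [507.1, -386.5, 24.7]
tcp_rot: [[-0.069, 0.998, 0.002], [0.998, 0.069, -0.002], [-0.002, 0.002, -1.0]]
wrist_force: [0.2, -0.4, -0.3]
gripper_width: 26.3
grip_force: 24.7
```

Emit:
{"op": "send_rows", "data": {
  "deltas": [
    {"x":0,"y":0,"z":2,"yaw":0},
    {"x":0,"y":0,"z":2,"yaw":0},
    {"x":0,"y":0,"z":0,"yaw":0},
    {"x":0,"y":0,"z":0,"yaw":0},
    {"x":0,"y":0,"z":0,"yaw":0}
  ]
}}

```text
t: 7.02
tcp_pos: [506.0, -386.1, 19.4]
tcp_rot: [[-0.069, 0.998, 0.0], [0.998, 0.069, -0.0], [-0.0, 0.0, -1.0]]
wrist_force: [0.7, 0.0, 1.0]
gripper_width: 26.4
grip_force: 24.8
```

Emit:
{"op": "send_rows", "data": {
  "deltas": [
    {"x":0,"y":0,"z":0,"yaw":0},
    {"x":0,"y":0,"z":0,"yaw":0},
    {"x":0,"y":0,"z":0,"yaw":0},
    {"x":0,"y":0,"z":0,"yaw":0},
    {"x":0,"y":0,"z":0,"yaw":0},
    {"x":0,"y":0,"z":0,"yaw":0}
  ],
  "grip": 0.55
}}

```text
t: 7.52
tcp_pos: [506.0, -385.9, 19.3]
tcp_rot: [[-0.069, 0.998, 0.0], [0.998, 0.069, 0.0], [0.0, 0.0, -1.0]]
wrist_force: [0.1, 0.2, -0.2]
gripper_width: 47.0
grip_force: 0.0
```

Emit:
{"op": "send_rows", "data": {
  "deltas": [
    {"x":0,"y":0,"z":-10,"yaw":0},
    {"x":0,"y":0,"z":-30,"yaw":0},
    {"x":0,"y":0,"z":-40,"yaw":0},
    {"x":0,"y":0,"z":-30,"yaw":0},
    {"x":0,"y":0,"z":0,"yaw":0},
    {"x":0,"y":0,"z":0,"yaw":0}
  ]
}}

```text
t: 8.02
tcp_pos: [508.3, -387.3, 133.4]
tcp_rot: [[-0.069, 0.998, 0.006], [0.998, 0.069, -0.004], [-0.005, 0.005, -1.0]]
wrist_force: [0.0, -1.0, -0.9]
gripper_width: 47.0
grip_force: 0.0
```

```bash
python3 - <<'E'
from h import *
s=get_state();print(s['tcp_pos'],s['wrist_force'],s['gripper_width'])
c=capture('side');d=capture('scene')
im=np.hstack([cv2.resize(c['frame'][60:260,300:500],(400,400)),cv2.resize(d['frame'][220:400,140:320],(400,400))])
cv2.imwrite('pics/box2.png',im[:,:,::-1])
E
```

```text
[ 508.34383354 -387.29266483  133.40740253] [ 0.00458886 -1.003153   -0.8592682 ] 46.97779623061501
```

View pics/box2.png

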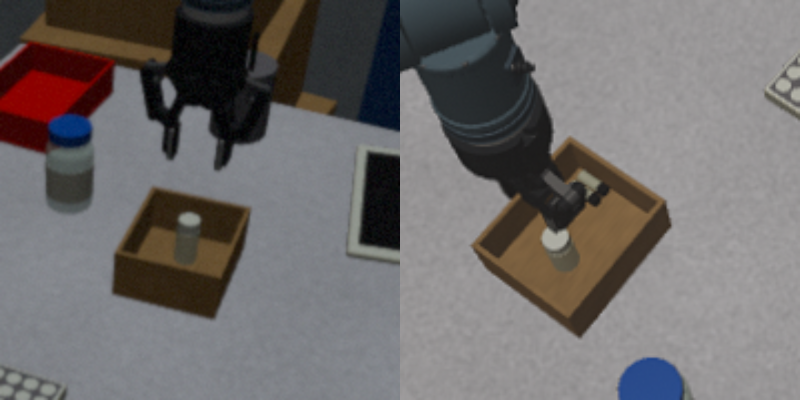

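The vial stands in the box (side crop (188,238), scene crop (560,250)). Next I go behind the plate's tail to push with both fingers.

Emit:
{"op": "send_rows", "data": {
  "deltas": [
    {"x":37,"y":14,"z":0,"yaw":0},
    {"x":37,"y":14,"z":0,"yaw":0},
    {"x":37,"y":14,"z":0,"yaw":0},
    {"x":37,"y":14,"z":0,"yaw":0},
    {"x":37,"y":15,"z":0,"yaw":0},
    {"x":37,"y":15,"z":0,"yaw":0.8},
    {"x":0,"y":0,"z":30,"yaw":0},
    {"x":0,"y":0,"z":30,"yaw":0},
    {"x":0,"y":0,"z":30,"yaw":0},
    {"x":0,"y":0,"z":20,"yaw":0},
    {"x":0,"y":0,"z":10,"yaw":0},
    {"x":0,"y":0,"z":0,"yaw":0},
    {"x":0,"y":0,"z":0,"yaw":0},
    {"x":0,"y":0,"z":0,"yaw":0}
  ],
  "grip": 0.45
}}

```text
t: 9.28
tcp_pos: [577.7, -158.7, 10.3]
tcp_rot: [[-0.055, 0.999, 0.002], [0.999, 0.055, -0.0], [-0.0, 0.002, -1.0]]
wrist_force: [0.7, -0.1, -0.4]
gripper_width: 38.5
grip_force: 0.0
```

```bash
cat > m.py <<'E'
from h import *
# plate pose from scene camera: bright rim quad on z=18
M=np.array([561.2,87.5]);a=np.radians(99.1);ex=np.array([np.cos(a),np.sin(a)]);ey=np.array([-ex[1],ex[0]])
def rd(p): d=np.array(p)[:2]-M;return np.round([d@ex,d@ey],1)
s=get_state();print(s['t'],s['tcp_pos'].round(1),'tcp in reader',rd(s['tcp_pos']),'heading',round(np.degrees(np.arctan2(s['tcp_rot'][1][0],s['tcp_rot'][0][0]))-99.1,2),'F',np.round(s['wrist_force'],1),s['gripper_width'])
E
python3 m.py
```

```text
9.2833 [ 577.7 -158.7   10.3] tcp in reader [-245.7   22.7] heading -5.96 F [ 0.7 -0.1 -0.4] 38.48087428598219
```

Emit:
{"op": "send_rows", "data": {
  "deltas": [
    {"x":0,"y":0,"z":3,"yaw":0},
    {"x":0,"y":0,"z":3,"yaw":0},
    {"x":6,"y":0,"z":0,"yaw":0},
    {"x":6,"y":0,"z":0,"yaw":0},
    {"x":4,"y":0,"z":0,"yaw":0},
    {"x":3,"y":0,"z":0,"yaw":0},
    {"x":3,"y":0,"z":0,"yaw":0},
    {"x":3,"y":0,"z":0,"yaw":0},
    {"x":3,"y":0,"z":0,"yaw":0},
    {"x":3,"y":0,"z":0,"yaw":0},
    {"x":3,"y":0,"z":0,"yaw":0},
    {"x":3,"y":0,"z":0,"yaw":0},
    {"x":3,"y":0,"z":0,"yaw":0},
    {"x":3,"y":0,"z":0,"yaw":0},
    {"x":3,"y":0,"z":0,"yaw":0},
    {"x":3,"y":0,"z":0,"yaw":0},
    {"x":3,"y":0,"z":0,"yaw":0},
    {"x":0,"y":0,"z":0,"yaw":0},
    {"x":0,"y":0,"z":0,"yaw":0},
    {"x":0,"y":0,"z":0,"yaw":0}
  ]
}}

```text
t: 10.95
tcp_pos: [573.5, -106.0, 3.1]
tcp_rot: [[-0.055, 0.998, -0.0], [0.998, 0.055, 0.001], [0.001, -0.0, -1.0]]
wrist_force: [-0.4, -0.4, -0.8]
gripper_width: 38.6
grip_force: 0.0
```

```bash
python3 m.py; python3 - <<'E'
from h import *
import pickle
s=get_state();c=capture('wrist');d=capture('scene');pickle.dump((s,c,d),open('d2.pkl','wb'))
im=np.vstack([cv2.resize(c['frame'],(640,480)),np.zeros((0,640,3),np.uint8)])
e=cv2.resize(d['frame'][180:280,290:410],(160,133))
im[-133:,:160]=e
cv2.imwrite('pics/w3.png',im[:,:,::-1])
E
```

```text
10.95 [ 573.5 -106.     3.1] tcp in reader [-193.    18.4] heading -5.93 F [-0.4 -0.4 -0.8] 38.60983615552022
```

View pics/w3.png

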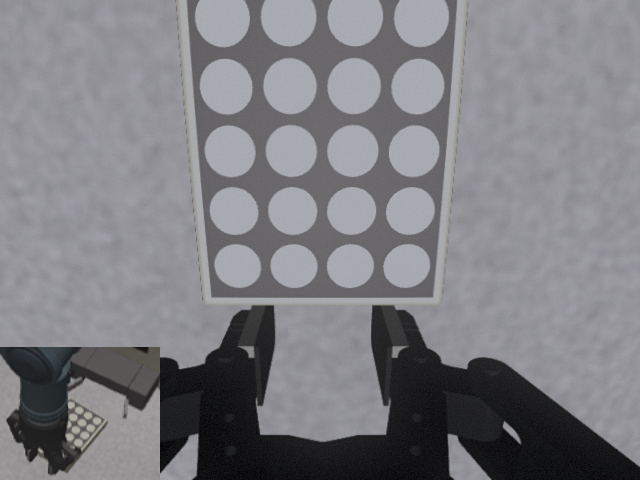

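The wrist view shows both fingers against the plate's tail edge (row ≈303, columns 204–440), with the sides running up to (176,0) and (467,0). The scene inset shows the plate before the guides.

```bash
cat > wm.py <<'E'
from m import *
# plate pose from the low wrist view: dark well area -> its left/right borders, and tail border
def plate(c,s,rows=range(10,250,12)):
    g=cv2.GaussianBlur(cv2.cvtColor(c['frame'],cv2.COLOR_RGB2GRAY),(3,3),0).astype(int)
    L=[];R=[]
    for v in rows:
        bg=(g[v]<g[v,180:460].min()+18)
        x=np.where(bg[150:500])[0]+150
        if len(x)<10: continue
        L.append(onz(c,(x[0],v),18,s)[:2]);R.append(onz(c,(x[-1],v),18,s)[:2])
    f=lambda P:cv2.fitLine(np.array(P,np.float32),cv2.DIST_HUBER,0,.01,.01).ravel()
    l,r=f(L),f(R);
    o=[]
    for q in(l,r):
        if q[1]<0:q[:2]*=-1
        o.append(np.degrees(np.arctan2(q[1],q[0]))-99.1)
    h=np.radians(np.mean(o)+99.1);n=np.array([-np.sin(h),np.cos(h)])
    mid=(l[2:]+r[2:])/2; dl=(l[2:]-r[2:])@n
    p=s['tcp_pos'][:2]; off=((l[2:]-p)@n+(r[2:]-p)@n)/2
    print('edge headings',np.round(o,2),'width',round(float(dl),1),'axis left of tcp',round(float(off),1))
    t=p+off*n+11*np.array([n[1],-n[0]]);ce=t+64*np.array([n[1],-n[0]])
    print('centre in reader',rd(ce),'tail',rd(t),'front',rd(2*ce-t))
if __name__=='__main__':
    c=capture('wrist');plate(c,s)
E
python3 - <<'E'
from wm import *
import pickle
s,c,d=pickle.load(open('d2.pkl','rb'))
for u in[(204,303),(440,303),(176,0),(467,0)]: p=onz(c,u,18,s);print(p.round(1),rd(p))
plate(c,s)
E
```

```text
11.05 [ 573.6 -106.3    3.1] tcp in reader [-193.3   18.5] heading -5.95 F [-0.1 -0.4 -0.2] 38.64930235821397
[530.7 -96.2  18. ] [-176.6   59.2]
[614.8 -91.6  18. ] [-185.3  -24.6]
[525.1   0.6  18. ] [-80.1  49.4]
[609.6   5.1  18. ] [-89.  -34.8]
edge headings [-5.99 -5.97] width 77.9 axis left of tcp 0.3
centre in reader [-118.4   10.9] tail [-182.    17.6] front [-54.7   4.2]
```

Emit:
{"op": "send_rows", "data": {
  "deltas": [
    {"x":2,"y":0.4,"z":0,"yaw":-0.2},
    {"x":2,"y":0.4,"z":0,"yaw":-0.2},
    {"x":2,"y":0.4,"z":0,"yaw":-0.2},
    {"x":2,"y":0.4,"z":0,"yaw":-0.2},
    {"x":2,"y":0.4,"z":0,"yaw":-0.2},
    {"x":2,"y":0.4,"z":0,"yaw":-0.2},
    {"x":2,"y":0.4,"z":0,"yaw":-0.2},
    {"x":2,"y":0.4,"z":0,"yaw":-0.2},
    {"x":2,"y":0.4,"z":0,"yaw":-0.2},
    {"x":2,"y":0.4,"z":0,"yaw":-0.2},
    {"x":2,"y":0.4,"z":0,"yaw":-0.2},
    {"x":2,"y":0.4,"z":0,"yaw":-0.2},
    {"x":2,"y":0.4,"z":0,"yaw":-0.2},
    {"x":2,"y":0.4,"z":0,"yaw":-0.2},
    {"x":0,"y":0,"z":0,"yaw":0},
    {"x":0,"y":0,"z":0,"yaw":0},
    {"x":0,"y":0,"z":0,"yaw":0}
  ]
}}

```text
t: 12.47
tcp_pos: [577.3, -78.0, 3.4]
tcp_rot: [[-0.104, 0.995, 0.0], [0.995, 0.104, 0.0], [0.0, 0.0, -1.0]]
wrist_force: [-0.8, 0.0, 1.4]
gripper_width: 38.4
grip_force: 0.0
```

```bash
python3 wm.py
```

```text
12.4667 [577.3 -78.    3.4] tcp in reader [-166.    10.3] heading -3.15 F [-0.8  0.   1.4] 38.38149516448635
edge headings [-3.13 -3.22] width 77.8 axis left of tcp 0.5
centre in reader [-91.1   6.6] tail [-155.    10.2] front [-27.2   3.1]
```

Emit:
{"op": "send_rows", "data": {
  "deltas": [
    {"x":2,"y":0.5,"z":0,"yaw":-0.2},
    {"x":2,"y":0.5,"z":0,"yaw":-0.2},
    {"x":2,"y":0.5,"z":0,"yaw":-0.2},
    {"x":2,"y":0.5,"z":0,"yaw":-0.2},
    {"x":2,"y":0.5,"z":0,"yaw":-0.2},
    {"x":2,"y":0.5,"z":0,"yaw":-0.2},
    {"x":2,"y":0.5,"z":0,"yaw":-0.2},
    {"x":2,"y":0.5,"z":0,"yaw":-0.2},
    {"x":2,"y":0.5,"z":0,"yaw":-0.2},
    {"x":2,"y":0.5,"z":0,"yaw":-0.2},
    {"x":2,"y":0.5,"z":0,"yaw":-0.2},
    {"x":2,"y":0.5,"z":0,"yaw":-0.2},
    {"x":2,"y":0.5,"z":0,"yaw":-0.2},
    {"x":2,"y":0.5,"z":0,"yaw":-0.1},
    {"x":2,"y":0.5,"z":0,"yaw":0},
    {"x":2,"y":0.5,"z":0,"yaw":0},
    {"x":2,"y":0.5,"z":0,"yaw":0},
    {"x":0,"y":0,"z":0,"yaw":0},
    {"x":0,"y":0,"z":0,"yaw":0},
    {"x":0,"y":0,"z":0,"yaw":0}
  ]
}}

```text
t: 14.18
tcp_pos: [581.1, -42.9, 3.3]
tcp_rot: [[-0.151, 0.989, 0.0], [0.989, 0.151, 0.001], [0.001, 0.0, -1.0]]
wrist_force: [0.6, 0.4, -0.5]
gripper_width: 38.6
grip_force: 0.0
```

```bash
python3 - <<'E'
from wm import *
import pickle
c=capture('wrist');pickle.dump((s,c),open('d3.pkl','wb'))
plate(c,s,range(130,250,8))
E
```

```text
14.1833 [581.1 -42.9   3.3] tcp in reader [-131.9    0.9] heading -0.44 F [ 0.6  0.4 -0.5] 38.60458349342793
edge headings [-0.43 -0.41] width 77.9 axis left of tcp 0.4
centre in reader [-56.9   0.8] tail [-120.9    1.3] front [7.1 0.4]
```

Emit:
{"op": "send_rows", "data": {
  "deltas": [
    {"x":2.5,"y":0.1,"z":0,"yaw":-0.1},
    {"x":2.5,"y":0.1,"z":0,"yaw":-0.1},
    {"x":2.5,"y":0.1,"z":0,"yaw":-0.1},
    {"x":2.5,"y":0.1,"z":0,"yaw":-0.1},
    {"x":2.5,"y":0.1,"z":0,"yaw":0},
    {"x":2.5,"y":0,"z":0,"yaw":0},
    {"x":2.5,"y":0,"z":0,"yaw":0},
    {"x":2.5,"y":0,"z":0,"yaw":0},
    {"x":2.5,"y":0,"z":0,"yaw":0},
    {"x":2.5,"y":0,"z":0,"yaw":0},
    {"x":2.5,"y":0,"z":0,"yaw":0},
    {"x":2.5,"y":0,"z":0,"yaw":0},
    {"x":2.5,"y":0,"z":0,"yaw":0},
    {"x":2.5,"y":0,"z":0,"yaw":0},
    {"x":2.5,"y":0,"z":0,"yaw":0},
    {"x":2.5,"y":0,"z":0,"yaw":0},
    {"x":0,"y":0,"z":0,"yaw":0},
    {"x":0,"y":0,"z":0,"yaw":0},
    {"x":0,"y":0,"z":0,"yaw":0}
  ]
}}

```text
t: 15.82
tcp_pos: [575.5, -3.6, 3.4]
tcp_rot: [[-0.157, 0.988, 0.0], [0.988, 0.157, 0.0], [0.0, 0.0, -1.0]]
wrist_force: [0.4, -0.2, 0.4]
gripper_width: 38.2
grip_force: 0.0
```

```bash
python3 - <<'E'
from wm import *
c=capture('wrist')
plate(c,s,range(190,260,5))
E
```

```text
15.8167 [575.5  -3.6   3.4] tcp in reader [-92.2   0.3] heading -0.05 F [ 0.4 -0.2  0.4] 38.2430266438865
edge headings [ 0.31 -0.51] width 77.8 axis left of tcp 0.6
centre in reader [-17.2   0.7] tail [-81.2   0.8] front [46.8  0.6]
```

Emit:
{"op": "send_rows", "data": {
  "deltas": [
    {"x":2.5,"y":0,"z":0,"yaw":0},
    {"x":2.5,"y":0,"z":0,"yaw":0},
    {"x":2.5,"y":0,"z":0,"yaw":0},
    {"x":2.5,"y":0,"z":0,"yaw":0},
    {"x":2.5,"y":0,"z":0,"yaw":0},
    {"x":2.5,"y":0,"z":0,"yaw":0},
    {"x":2.5,"y":0,"z":0,"yaw":0},
    {"x":2.5,"y":0,"z":0,"yaw":0},
    {"x":2.5,"y":0,"z":0,"yaw":0},
    {"x":2.5,"y":0,"z":0,"yaw":0},
    {"x":2.5,"y":0,"z":0,"yaw":0},
    {"x":2.5,"y":0,"z":0,"yaw":0},
    {"x":2.5,"y":0,"z":0,"yaw":0},
    {"x":2.5,"y":0,"z":0,"yaw":0},
    {"x":2.5,"y":0,"z":0,"yaw":0},
    {"x":2.5,"y":0,"z":0,"yaw":0},
    {"x":0,"y":0,"z":0,"yaw":0},
    {"x":0,"y":0,"z":0,"yaw":0},
    {"x":0,"y":0,"z":0,"yaw":0}
  ]
}}

```text
t: 17.45
tcp_pos: [568.9, 36.2, 3.2]
tcp_rot: [[-0.158, 0.988, -0.0], [0.988, 0.158, 0.001], [0.001, -0.0, -1.0]]
wrist_force: [0.3, -0.3, -0.5]
gripper_width: 38.3
grip_force: 0.0
```

Emit:
{"op": "send_rows", "data": {
  "deltas": [
    {"x":1,"y":0,"z":0,"yaw":0},
    {"x":1,"y":0,"z":0,"yaw":0},
    {"x":1,"y":0,"z":0,"yaw":0},
    {"x":1,"y":0,"z":0,"yaw":0},
    {"x":1,"y":0,"z":0,"yaw":0},
    {"x":1,"y":0,"z":0,"yaw":0},
    {"x":1,"y":0,"z":0,"yaw":0},
    {"x":0,"y":0,"z":0,"yaw":0},
    {"x":0,"y":0,"z":0,"yaw":0}
  ]
}}

```text
t: 18.2
tcp_pos: [568.0, 43.0, 3.4]
tcp_rot: [[-0.157, 0.988, 0.0], [0.988, 0.157, 0.0], [0.0, 0.0, -1.0]]
wrist_force: [-0.3, 1.2, -0.3]
gripper_width: 38.3
grip_force: 0.0
```

```bash
python3 m.py
```

```text
18.2 [568.   43.    3.4] tcp in reader [-45.1   0.3] heading -0.04 F [-0.3  1.2 -0.3] 38.3381319227026
```

Emit:
{"op": "send_rows", "data": {
  "deltas": [
    {"x":1,"y":0,"z":0,"yaw":0},
    {"x":1,"y":0,"z":0,"yaw":0},
    {"x":1,"y":0,"z":0,"yaw":0},
    {"x":1,"y":0,"z":0,"yaw":0},
    {"x":0,"y":0,"z":0,"yaw":0},
    {"x":0,"y":0,"z":0,"yaw":0}
  ]
}}

```text
t: 18.7
tcp_pos: [567.4, 46.7, 3.4]
tcp_rot: [[-0.157, 0.988, 0.0], [0.988, 0.157, 0.0], [0.0, 0.0, -1.0]]
wrist_force: [-0.6, 0.2, 0.1]
gripper_width: 38.7
grip_force: 0.2
```

Emit:
{"op": "send_rows", "data": {
  "deltas": [
    {"x":0.5,"y":0,"z":0,"yaw":0},
    {"x":0.5,"y":0,"z":0,"yaw":0},
    {"x":0,"y":0,"z":0,"yaw":0},
    {"x":0,"y":0,"z":0,"yaw":0}
  ]
}}

```text
t: 19.03
tcp_pos: [567.3, 47.4, 3.3]
tcp_rot: [[-0.157, 0.988, 0.0], [0.988, 0.157, -0.0], [-0.0, 0.0, -1.0]]
wrist_force: [0.2, -0.8, 1.3]
gripper_width: 38.5
grip_force: 0.5
```

Emit:
{"op": "send_rows", "data": {
  "deltas": [
    {"x":0.5,"y":0,"z":0,"yaw":0},
    {"x":0.5,"y":0,"z":0,"yaw":0},
    {"x":0,"y":0,"z":0,"yaw":0},
    {"x":0,"y":0,"z":0,"yaw":0}
  ]
}}

```text
t: 19.37
tcp_pos: [567.1, 48.5, 3.3]
tcp_rot: [[-0.157, 0.988, 0.0], [0.988, 0.157, 0.0], [0.0, 0.0, -1.0]]
wrist_force: [-0.2, -1.8, 0.3]
gripper_width: 38.4
grip_force: 0.6
```

Emit:
{"op": "send_rows", "data": {
  "deltas": [
    {"x":0.5,"y":0,"z":0,"yaw":0},
    {"x":0.5,"y":0,"z":0,"yaw":0},
    {"x":0,"y":0,"z":0,"yaw":0},
    {"x":0,"y":0,"z":0,"yaw":0}
  ]
}}

```text
t: 19.7
tcp_pos: [567.1, 48.8, 3.4]
tcp_rot: [[-0.157, 0.988, 0.0], [0.988, 0.157, -0.001], [-0.001, 0.0, -1.0]]
wrist_force: [0.4, -2.8, 0.3]
gripper_width: 38.2
grip_force: 1.3
```

Emit:
{"op": "send_rows", "data": {
  "deltas": [
    {"x":0.5,"y":0,"z":0,"yaw":0},
    {"x":0.5,"y":0,"z":0,"yaw":0},
    {"x":0,"y":0,"z":0,"yaw":0},
    {"x":0,"y":0,"z":0,"yaw":0}
  ]
}}

```text
t: 20.03
tcp_pos: [567.0, 48.9, 3.3]
tcp_rot: [[-0.156, 0.988, 0.0], [0.988, 0.156, -0.002], [-0.002, -0.0, -1.0]]
wrist_force: [0.6, -5.2, 1.5]
gripper_width: 38.6
grip_force: 2.6
```

```bash
python3 m.py
```

```text
20.0333 [567.   48.9   3.3] tcp in reader [-39.1   0.3] heading -0.1 F [ 0.6 -5.2  1.5] 38.649356488807385
```

Tail is 28 mm out and the stop is felt at about 5 N. I back off, rise and check.

Emit:
{"op": "send_rows", "data": {
  "deltas": [
    {"x":-3,"y":0,"z":0,"yaw":0},
    {"x":-10,"y":0,"z":0,"yaw":0},
    {"x":-25,"y":0,"z":0,"yaw":0},
    {"x":-35,"y":0,"z":-10,"yaw":0},
    {"x":-35,"y":0,"z":-20,"yaw":0},
    {"x":-10,"y":0,"z":-40,"yaw":0},
    {"x":0,"y":0,"z":-40,"yaw":0},
    {"x":0,"y":0,"z":-40,"yaw":0},
    {"x":0,"y":0,"z":-30,"yaw":0},
    {"x":0,"y":0,"z":0,"yaw":0},
    {"x":0,"y":0,"z":0,"yaw":0},
    {"x":0,"y":0,"z":0,"yaw":0}
  ]
}}

```text
t: 21.03
tcp_pos: [584.4, -65.5, 182.4]
tcp_rot: [[-0.158, 0.987, -0.001], [0.987, 0.158, 0.001], [0.001, -0.001, -1.0]]
wrist_force: [0.2, -0.6, -0.9]
gripper_width: 38.8
grip_force: 0.0
```

```bash
python3 - <<'E'
from m import *
c=capture('wrist');d=capture('scene')
a=c['frame'][0:240,140:460]
im=np.hstack([cv2.resize(a,(400,300)),cv2.resize(d['frame'][80:440,160:480],(400,450))[:450][:300]]) if 0 else None
o=np.zeros((450,800,3),np.uint8);o[:300,:400]=cv2.resize(a,(400,300));o[:,400:]=cv2.resize(d['frame'][80:440,160:480],(400,450))
cv2.imwrite('pics/end.png',o[:,:,::-1])
E
```

```text
21.0333 [584.4 -65.5 182.4] tcp in reader [-154.7    1.3] heading -0.01 F [ 0.2 -0.6 -0.9] 38.77229708809367
```

View pics/end.png

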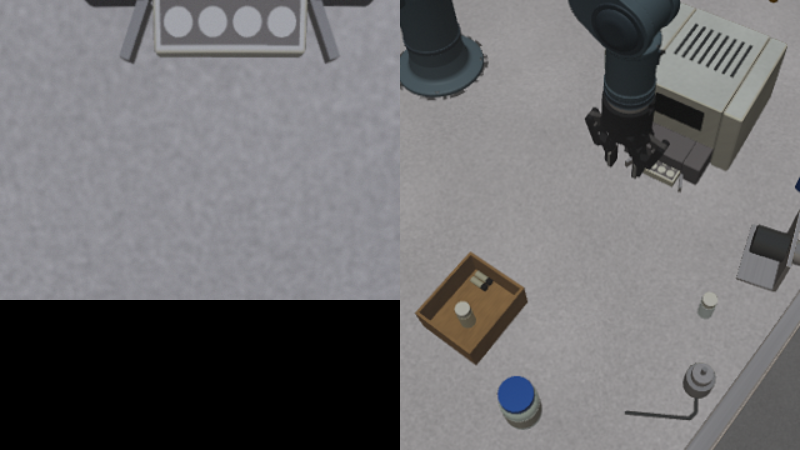

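The wrist crop shows the plate's tail at (230,50), centred between the guide tips (125,60) and (333,60) and about 3 mm short of them, as it should be when home. The scene crop shows the vial in the box at (463,312), with the bottle (518,398) and spare vial b (708,303) standing.

```bash
python3 -c "
from plant import *
print(finish_job())"
```

```text
the job is handed in; nothing more can be done
None
```

The used vial stands in the waste box, the plate is fully home in the reader slot (about 5 N felt at the stop), and the job was handed in at about 21 s; `finish_job()` returned no verdict.

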